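# Stand the bottle up, peel a tray off the stack and hold it ready

### The job

A small white bottle has toppled over on the bench: stand it upright on the bench and let go of it. Then peel the top tray, the one with the grip ear, off the clinging stack corner first: raise the ear corner while the opposite corner still rests in the stack, and only then lift the whole tray away. Finish while still holding the tray in the gripper, ready for a colleague to load the bottle: level, touching nothing else, its underside well over 10 cm above the bench and its middle within about 12 cm sideways of the standing bottle (beside or above it); do not put it down, and leave the other things on the bench where they are.

Things in the scene. Friction and masses are not known exactly. Their poses are not given: they have to be found in the camera images.
- bottle: Small white bottle with a yellow screw cap, round, 44 mm in diameter, 99 mm tall, about 75 g; body straight up to 75 mm from the base, cap 30 mm wide. Origin: centre of its base; own z runs from base to cap: level at the start (it lies on the bench, cap roughly to the robot's right, axis 22 mm above the bench), vertical when it stands. It can roll.
- tray: Top tray of the stack: rigid white formed tray, rim 130 (own x) by 100 mm (own y), walls sloping in to a smaller floor, about 60 g. Origin: centre of the floor's underside, own z up; the rim spans 20 to 22.5 mm above it. Seated: level, origin 30 mm above the bench. Its own (-x, -y) corner carries the upright grip ear; the rest of the rim is flat.
- tray_ear (a point): Middle of the tray's grip ear, a solid upright block on the rim, at own (-55, -40, 34.5) mm of the tray; same axes as the tray. It is 10 mm thick along the tray's own (1, 1, 0) diagonal, 22 mm wide across it, and stands 24 mm above the rim (top 76.5 mm above the bench when seated).
- tray_ear_corner (a point): Outermost corner of the tray's rim under the grip ear, on the rim's underside, own (-65, -50, 20) mm; 50 mm above the bench when seated.
- tray_far_corner (a point): Rim corner diagonally opposite the ear, on the rim's underside, own (65, 50, 20) mm; 50 mm above the bench when seated. The tray can be tipped about this corner while it is peeled.
- holder: Fixed holder: base plate 176 (own x) by 146 mm with two lower trays nested under the top one. Mid-side, four 64 mm high posts each carry a sprung nub reaching 2.5 mm over the top tray's rim; it yields sideways when the rim is pulled up with 2 to 3 N (all four about 10 N; peeled from the ear corner they free in pairs). Origin: under the plate's centre, on the bench; axes as the seated tray.
- petri_dish: Bystander: round clear petri dish 59 mm in diameter, 13 mm high. Origin: centre of its underside. Leave it alone.
- tape_roll: Bystander: roll of tape 96 mm in diameter, 25 mm high. Origin: centre of its underside. Leave it alone.
- beaker: Bystander: glass beaker 70 mm wide, 78 mm high. Origin: centre of its underside. Leave it alone.
- sample_bottle: Bystander: larger white bottle with a blue cap, 60 mm in diameter, 136 mm tall, standing at the back (the right-hand one of two). Origin: centre of its underside. Leave it alone.
- sample_bottle_b: Bystander: larger white bottle with a blue cap, 60 mm in diameter, 136 mm tall, standing at the back (the left-hand one of two). Origin: centre of its underside. Leave it alone.
Not all that is in view belongs to the job. What is shaped like the bottle but pink or red is not meant. What is shaped like the tray but pink is not meant.

How it is judged:
By the outcome, as a careful person would: the job done as asked, in the order asked, and still so for the second after the job is handed in, while the arm keeps its last pose, push and grip.
It also fails if it takes over 61 s, if anything falls off the work surface, if the arm or the gripper's body presses on something with over 40 N, if the wrist force passes 120 N, or if a joint passes its speed limit or range.

### The arm

A 7-joint arm with a two-finger parallel gripper is mounted at the origin on a cart in front of the work surface, level with it; the furniture and walls round the work are solid. World frame = base frame: x ahead of the robot, y to its left, z up, the work surface at z = 0. Lengths are in m, angles in rad, forces in N, time in s.
With the tool pointing down it reaches from about 0.425 to 0.95 m from the base axis. Payload 4.7 kg.
Tool frame: the origin (TCP) lies between the finger pads; the fingertips stand 25 mm ahead of it and the grasp point (between the pads) lies 6 mm ahead of it; x points along the fingers, z is the direction in which the jaws open and shut, and the axes are right-handed (so a half turn about x gives the same grasp; the last joint's range is limited). The gripper opens to 85 mm and grips with 20 to 120 N. Pads are 22 mm wide; open, the fingers measure 114 mm over their backs; the gripper's body (76 mm by 85 mm) begins 54 mm behind the grasp point. The pads swing forward as they close: fully open they stand 13 mm farther back than shut.
Start: joints at [1.295, 0.469, -0.049, 1.532, 0.024, 1.141, -0.082], TCP at [0.165, -0.655, 0.256] pointing down, gripper open.
Joint ranges: [-2.59, 2.59], [-0.33, 1.99], [-1.39, 1.29], [0.1, 2.45], [-1.04, 4.18], [0.21, 1.99], [-2.66, 2.66]. Speed limits (rad/s): [2.57, 2.57, 3.14, 3.14, 3.14, 3.14, 3.14].

### API

Orientations are given as a 3x3 rotation matrix whose columns are the frame's x, y, z axes.
In Python, from rig import * gives the robot as it stands. Calls block until the motion is done:
- movep(position, orientation): joint-space move of the TCP to a pose.
- move_l(position, attitude=None, feed=0.15, until_force=None): straight line of the TCP; attitude=None keeps the orientation; feed is the mean speed in m/s. With until_force (N) it stops when the force on the tool has changed by that much, and returns True; else False.
- move_joints(angles): joint-space move.
- command_gripper(opening, newtons=None): finger opening in m; newtons is the grip in N (None keeps the last); returns when the fingers have stopped.
- sleep(seconds).
- inverse_kinematics(position, orientation): joint angles nearest the present ones, or None.
- sense(): the state.
- camera(name): name is "scene" or "top" or "wrist"; returns (picture, depth): 480x640x3 uint8, red, green, blue; 480x640 float32, m along the optical axis (not along the pixel's ray), 0 where there is no reading.
- camera_params(name): a dict with "K" (3x3 intrinsics, pixels), "position" and "rotation" of the camera in the world; the wrist camera has in their place "tool_from_camera" (4x4, takes a point from camera to tool coordinates, whose origin is the TCP and whose axes are the tool frame's). Camera axes: x right, y down, z forward; pixel columns grow to the right and rows downward; lengths in m; the calibration is good to about 2 mm. A picture is of the moment at which its call begins: read the wrist's pose just before it. camera_params takes no time and is no camera call.
A pose or a line that the arm cannot do raises Unreachable and nothing moves.
- finish_job(): hands the job in, once; it reports no verdict.
The state is a dict: "time_s": time; "joint_pos": joint angles; "qd": joint speeds; "joint_efforts": joint torques, N m; "position": TCP position; "tcp_rot": TCP orientation; "wrist_force": force on the tool from outside, world axes, zero at the start; "ft_torque": the same for the moment, N m; "finger_gap": finger opening in m.
Only numpy, scipy, OpenCV 4.12 (cv2) and the standard library are available. Lean on these libraries where they do the work, as an engineer would, in place of code of your own. Each camera call takes 0.05 s, during which the arm holds its last target.

## Working session

There is one attempt and no reset: what is moved stays moved. The work goes in short steps, each a Python script; the robot and the scene stay as the last script left them, time stands still between calls to the robot, and variables do not carry over. Pictures are saved under pics/ and viewed, and the job is handed in when it is done.

```bash
ls; mkdir -p pics
python3 - <<'E'
from rig import *
import cv2,numpy as np
s=sense();print(s)
for n in ["scene","top"]:
    p,d=camera(n);cv2.imwrite(f"pics/{n}0.png",p[:,:,::-1]);np.save(f"pics/{n}0.npy",d)
    print(n,camera_params(n))
print(camera_params("wrist"))
E
```

```text
pics
{'time_s': 0.0, 'joint_pos': array([ 1.29505181,  0.4694555 , -0.04858356,  1.53374359,  0.02410284,
        1.14094599, -0.08229719]), 'qd': array([-2.09091134e-04,  1.65614687e-03, -4.24271120e-04, -6.63674108e-04,
       -1.25738100e-04, -7.94002384e-04, -7.05520070e-05]), 'joint_efforts': array([ 4.32741365e-05, -5.10306180e+01, -4.67311044e-02, -2.37709486e+01,
        1.07016429e-02,  7.44471559e-03, -1.44606878e-05]), 'position': array([ 0.16480479, -0.65401026,  0.25523081]), 'tcp_rot': array([[-5.57254357e-04,  9.69681763e-01,  2.44370554e-01],
       [ 1.88612168e-03,  2.44371176e-01, -9.69679932e-01],
       [-9.99998066e-01, -7.94457686e-05, -1.96511470e-03]]), 'wrist_force': array([ 0.71074022,  1.15506098, -0.34913777]), 'ft_torque': array([-0.00113012, -0.00155963,  0.01777995]), 'finger_gap': 0.08555598040080982}
scene {'K': array([[441.007557  ,   0.        , 322.22353465],
       [  0.        , 441.007557  , 243.48652418],
       [  0.        ,   0.        ,   1.        ]]), 'position': array([-0.1165377 ,  0.49911944,  0.94214908]), 'rotation': array([[-0.5440
[... 336 characters left out ...]
829,  1.90591395]), 'rotation': array([[-0.34084796, -0.88051679,  0.32941289],
       [-0.94010947,  0.31770564, -0.12352048],
       [ 0.00410552, -0.35178588, -0.93607149]])}
{'K': array([[361.10599339,   0.        , 317.81721067],
       [  0.        , 361.10599339, 240.91312537],
       [  0.        ,   0.        ,   1.        ]]), 'tool_from_camera': array([[ 3.40927810e-04, -2.83500182e-01,  9.58972122e-01,
        -1.18955223e-01],
       [ 3.37616797e-04, -9.58972090e-01, -2.83500293e-01,
         7.12512814e-02],
       [ 9.99999885e-01,  4.20418230e-04, -2.31225831e-04,
         2.01322019e-04],
       [ 0.00000000e+00,  0.00000000e+00,  0.00000000e+00,
         1.00000000e+00]])}
```

View pics/scene0.png

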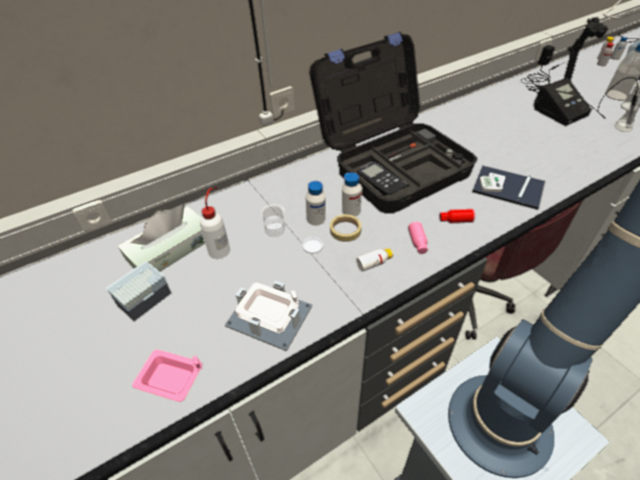

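View pics/top0.png

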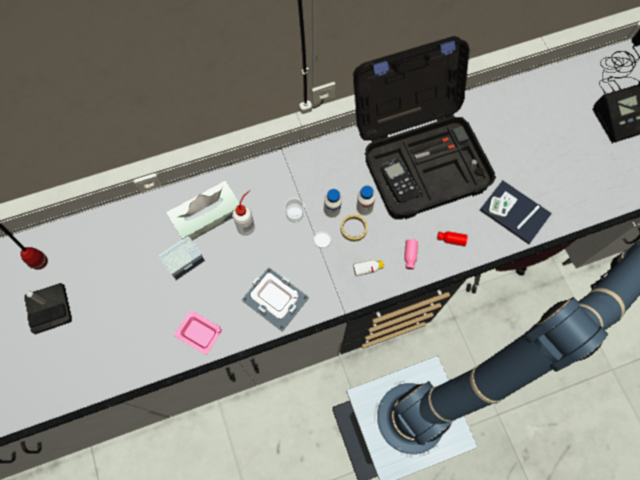

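Candidates, in top-view pixels:
- **Bottle:** white with yellow cap (368,268), pink (411,253), red (452,238), and a standing wash bottle (243,215). I choose the white one at (368,268).
- **Tray:** white in the holder (273,293) or pink (198,331). I choose the white one.

Next are close crops and measurements.

```bash
cat > h.py <<'E'
import numpy as np,cv2
def deproj(par,d):
    K=par["K"];h,w=d.shape
    u,v=np.meshgrid(np.arange(w),np.arange(h))
    P=np.stack([(u-K[0,2])/K[0,0]*d,(v-K[1,2])/K[1,1]*d,d],-1)
    return P@par["rotation"].T+par["position"]
def wristpar(par,s):
    T=par["tool_from_camera"]
    R=s["tcp_rot"]@T[:3,:3];p=s["position"]+s["tcp_rot"]@T[:3,3]
    return dict(K=par["K"],position=p,rotation=R)
E
python3 - <<'E'
from rig import *
from h import *
for n,boxes in dict(scene=[(345,235,405,280),(215,270,325,355)],top=[(345,250,395,285),(235,260,315,335)]).items():
    d=np.load(f"pics/{n}0.npy");im=cv2.imread(f"pics/{n}0.png");P=deproj(camera_params(n),d)
    W=[]
    for b in boxes:
        c=im[b[1]:b[3],b[0]:b[2]];W.append(cv2.resize(c,(390,int(390*c.shape[0]/c.shape[1])),interpolation=cv2.INTER_NEAREST))
    hh=max(w.shape[0] for w in W)
    cv2.imwrite(f"pics/crop_{n}.png",np.hstack([np.pad(w,((0,hh-w.shape[0]),(0,0),(0,0))) for w in W]))
    b=boxes[0];Q=P[b[1]:b[3],b[0]:b[2]].reshape(-1,3);print(n,"bench z",np.median(Q[:,2]))
    q=Q[(Q[:,2]>0.008)&(Q[:,2]<.06)];m=q.mean(0);w,v=np.linalg.eigh(np.cov(q[:,:2].T));a=v[:,1];t=(q[:,:2]-m[:2])@a
    print("bottle",len(q),m,a,t.min(),t.max(),q[:,2].max())
    b=boxes[1];Q=P[b[1]:b[3],b[0]:b[2]].reshape(-1,3)
    q=Q[(Q[:,2]>0.046)&(Q[:,2]<.058)]
    print("rim",len(q),q.mean(0),cv2.minAreaRect((q[:,:2]*1000).astype(np.float32)))
    q=Q[(Q[:,2]>0.068)&(Q[:,2]<.1)];print("ear",len(q),q.mean(0) if len(q) else 0)
    q=Q[(Q[:,2]>0.059)&(Q[:,2]<.068)];print("posts",len(q),np.round(q,3)[:12])
for n,uv in dict(petri=(322,240),tape=(354,227),beaker=(294,210),sb=(366,193),sbb=(333,197),pinkb=(411,253),box=(182,256),pt=(198,331)).items():
    print(n,P[uv[1],uv[0]])
E
```

```text
scene bench z -1.466155952045689e-05
bottle 560 [ 0.50309965 -0.04677663  0.03064722] [-0.99202854 -0.12601337] -0.11765635075844655 0.03273277067355082 0.045109903264213935
rim 911 [0.50552631 0.27824978 0.05151884] ((503.2168273925781, 275.1260986328125), (157.89456176757812, 134.20883178710938), 12.17775821685791)
ear 36 [0.47929473 0.21408493 0.07406182]
posts 245 [[0.553 0.227 0.059]
 [0.549 0.226 0.063]
 [0.547 0.224 0.064]
 [0.549 0.232 0.063]
 [0.548 0.23  0.063]
 [0.549 0.226 0.06 ]
 [0.545 0.225 0.063]
 [0.545 0.223 0.061]
 [0.543 0.221 0.062]
 [0.542 0.218 0.061]
 [0.548 0.233 0.061]
 [0.546 0.231 0.062]]
top bench z 0.00299728522642817
bottle 478 [ 0.49766957 -0.05001818  0.0298963 ] [0.12063703 0.99269668] -0.10127996781719492 0.08385728791194973 0.059765088044055226
rim 475 [0.5096817  0.28340067 0.05214366] ((503.5915832519531, 279.6260070800781), (158.13565063476562, 129.89498901367188), 48.22005844116211)
ear 57 [0.49889573 0.26011329 0.07362418]
posts 190 [[0.578 0.276 0.065]
 [0.576 0.277 0.06 ]
 [0.573 0.27  0.063]
 [0.572 0.278 0.063]
 [0.568 0.265 0.059]
 [0.571 0.288 0.067]
 [0.552 0.229 0.059]
 [0.569 0.286 0.059]
 [0.56  0.268 0.064]
 [0.549 0.237 0.065]
 [0.547 0.23  0.063]
 [0.547 0.227 0.062]]
petri [0.64987389 0.05847604 0.00691723]
tape [ 6.59775835e-01 -6.53804367e-02  4.72008558e-04]
beaker [0.77869471 0.11601889 0.03481297]
sb [ 0.71518257 -0.12122887  0.13030056]
sbb [ 0.73442981 -0.00970006  0.14103417]
pinkb [ 0.48958111 -0.202964    0.04719103]
box [0.73496324 0.52599381 0.06456545]
pt [ 4.90146758e-01  5.52576915e-01 -1.82877230e-04]
```

```bash
ls pics
```

```text
crop_scene.png
crop_top.png
scene0.npy
scene0.png
top0.npy
top0.png
```

View pics/crop_scene.png

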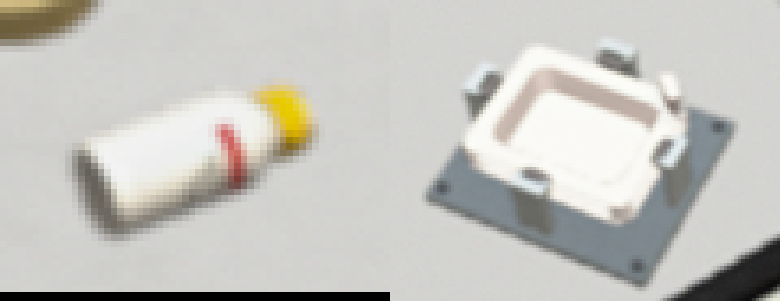

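View pics/crop_top.png

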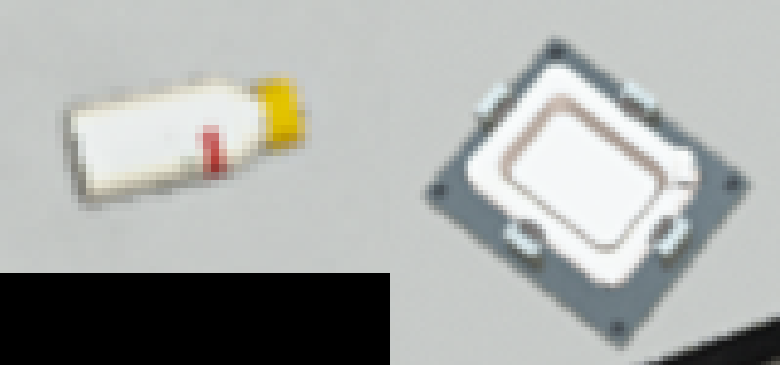

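The crops confirm the choice. The white bottle has a red band and its yellow cap points right, cap at about (381,265) in the top view. The white tray has its ear at the right corner, about (294,293). Next I check which approach tilts are reachable for uprighting the bottle.

```bash
cat >> h.py <<'E'
def Rg(c,alpha,sgn,phi):
    # phi: bottle rotated up by phi (0 lying, pi/2 standing); tool x
    c=np.array([c[0],c[1],0.])/np.hypot(c[0],c[1]);z=np.array([0,0,1.])
    b=alpha-phi  # finger direction tilt
    x=-c*np.sin(b)-z*np.cos(b)
    zt=sgn*np.cross(c,z)
    return np.column_stack([x,np.cross(zt,x),zt])
E
python3 - <<'E'
from rig import *
from h import *
c=(-.12,-.99)
for sgn in (1,-1):
  for a in (0,15,25,30,35,40,45):
    R0=Rg(c,np.radians(a),sgn,0);R1=Rg(c,np.radians(a),sgn,np.pi/2)
    p0=np.array([.5,-.055,.028]);p1=np.array([.5,-.05,.055])
    r=[]
    for R,p in ((R0,p0),(R0,p0-.1*R0[:,0]),(R1,p1),(R1,p1-.1*R1[:,0]),):
        q=inverse_kinematics(p-.006*R[:,0],R); r.append(None if q is None else np.round(q,2))
    print(sgn,a,r)
E
```

```text
1 0 [array([ 0.87,  0.89, -1.19,  2.07,  1.05,  0.98,  2.12]), array([ 0.9 ,  0.64, -1.18,  2.01,  0.73,  0.99,  2.37]), array([-0.3 ,  1.07, -0.24,  1.86,  1.07,  1.86,  1.66]), array([-0.44,  1.1 , -0.24,  1.72,  0.96,  1.94,  1.71])]
1 15 [array([-0.37,  0.65,  0.71,  2.14, -1.01,  0.82, -2.18]), array([-0.58,  0.63,  1.11,  2.09, -0.94,  1.1 , -2.19]), array([-0.01,  1.03, -0.62,  1.9 ,  1.17,  1.9 ,  1.62]), array([-0.17,  1.02, -0.62,  1.78,  1.05,  1.97,  1.65])]
1 25 [array([ 0.35,  0.58, -0.11,  2.09, -0.64,  0.65, -2.45]), array([ 0.38,  0.43, -0.04,  2.03, -0.55,  0.86, -2.52]), array([ 0.14,  1.02, -0.81,  1.93,  1.21,  1.88,  1.63]), array([-0.01,  0.97, -0.81,  1.82,  1.08,  1.94,  1.66])]
1 30 [array([ 0.4 ,  0.6 , -0.12,  2.08, -0.73,  0.71, -2.34]), array([ 0.42,  0.47, -0.03,  2.01, -0.63,  0.92, -2.41]), array([ 0.27,  1.08, -1.  ,  1.94,  1.27,  1.95,  1.61]), array([ 0.01,  0.91, -0.81,  1.84,  1.06,  1.85,  1.7 ])]
1 35 [array([ 0.44,  0.63, -0.11,  2.06, -0.8 ,  0.77, -2.24]), array([ 0.46,  0.51, -0.01,  2.  , -0.7 ,  0.98, -2.31]), array([ 0.29,  1.03, -1.  ,
[... 1536 characters left out ...]
.85,  0.74, -0.65,  2.04, -0.31,  0.62,  0.45]), array([ 0.96,  0.61, -0.68,  1.97, -0.3 ,  0.85,  0.45]), array([-0.11,  0.78, -0.39,  1.98,  1.02,  1.41, -1.33]), array([-0.05,  0.79, -0.67,  1.87,  0.98,  1.67, -1.35])]
-1 40 [array([ 0.89,  0.78, -0.67,  2.03, -0.37,  0.66,  0.54]), array([ 1.01,  0.67, -0.7 ,  1.95, -0.34,  0.88,  0.52]), array([-0.07,  0.74, -0.42,  1.99,  1.  ,  1.34, -1.3 ]), array([ 0.01,  0.74, -0.71,  1.89,  0.97,  1.61, -1.32])]
-1 45 [array([ 0.93,  0.83, -0.69,  2.01, -0.43,  0.7 ,  0.61]), array([ 1.06,  0.73, -0.72,  1.93, -0.37,  0.92,  0.57]), array([-0.02,  0.7 , -0.44,  2.01,  0.99,  1.27, -1.26]), array([ 0.09,  0.71, -0.77,  1.9 ,  0.96,  1.55, -1.28])]
```

Run:
```python
from rig import *
from h import *
R=Rg((-.12,-.99),np.radians(30),-1,0)
p=np.array([.5,-.055,.028])
movep(p-.13*R[:,0],R)
s=sense();im,d=camera("wrist");P=deproj(wristpar(camera_params("wrist"),s),d)
cv2.imwrite("pics/w1.png",im[:,:,::-1]);np.save("pics/w1P.npy",P)
print(s["time_s"],s["position"],s["joint_pos"])
q=P[(P[...,2]>.012)&(P[...,2]<.06)&(abs(P[...,0]-.5)<.06)&(abs(P[...,1]+.05)<.1)]
print(len(q),np.percentile(P[...,2],[20,50]))
m=q.mean(0);w,v=np.linalg.eigh(np.cov(q[:,:2].T));a=v[:,1];t=(q[:,:2]-m[:2])@a;n=(q[:,:2]-m[:2])@v[:,0]
print(m,a,np.percentile(t,[0,1,99,100]),np.percentile(n,[0,1,99,100]),q[:,2].max())
```

```text
2.3833 [ 0.49230114 -0.12080261  0.14056108] [ 0.93226391  0.53199021 -0.66246653  1.96308599 -0.25518122  0.87013382
  0.37740817]
7581 [0.00028052 0.00167426]
[ 0.50025359 -0.05471913  0.03861446] [0.12731362 0.99186251] [-0.0494787  -0.04926654  0.04775446  0.04949564] [-0.02136266 -0.0204125   0.02045429  0.02188131] 0.04624490436098358
```

View pics/w1.png

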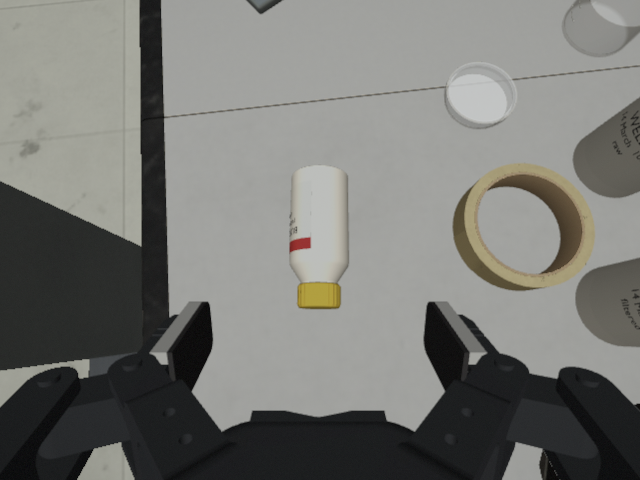

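The wrist view shows the bottle at (318,240) with its cap toward the gripper at (319,295). The measured length is 99 mm, which matches the description. Grasping it now.

Run:
```python
from rig import *
from h import *
c=np.array([-.1273,-.9919,0]);ctr=np.array([.50025,-.0547,.022]);base=ctr-c*.0495
R=Rg(c,np.radians(30),-1,0);R1=Rg(c,np.radians(30),-1,np.pi/2)
g=base+c*.052+[0,0,.006]; p=g-.006*R[:,0]
move_l(p-.07*R[:,0],R,feed=.2)
hit=move_l(p,feed=.1,until_force=8)
command_gripper(.03,30)
s=sense();print(hit,s["time_s"],s["position"]-p,s["finger_gap"],s["wrist_force"])
pos0=s["position"]
move_l(pos0+[0,0,.09],feed=.15)
s=sense();print(s["finger_gap"],s["wrist_force"])
Q=R1@R.T; off=Q@(pos0-base)
np.save("off.npy",off);np.save("R1.npy",R1)
tgt=np.array([.50,-.07,.0])
print("tgt",tgt+off, inverse_kinematics(tgt+off+[0,0,.05],R1))
Rm=Rg(c,np.radians(30),-1,np.pi/4)
movep(tgt+off+[0,0,.09],Rm)
movep(tgt+off+[0,0,.04],R1)
s=sense();print(s["time_s"],s["finger_gap"],s["position"]-tgt-off,s["joint_pos"])
im,d=camera("scene");cv2.imwrite("pics/s2.png",cv2.resize(im[180:330,290:490,::-1],(800,600)))
s=sense();im,d=camera("wrist");cv2.imwrite("pics/w2.png",im[:,:,::-1])
```

```text
False 4.1667 [ 0.00028348 -0.00044202  0.00043192] 0.04155468560266108 [-1.28548223 -1.81036994  5.34714986]
0.04181459138047342 [-0.80833206 -0.68793008 -1.6158653 ]
tgt [ 0.5018149  -0.05850948  0.05540418] [-0.29500567  0.69830679 -0.14507399  1.98116452  0.93124322  1.38573969
 -1.21160743]
6.425 0.04163674218968942 [-0.00063872 -0.00176524  0.03940499] [-0.37170689  0.71217404 -0.03940691  1.98652091  0.89747879  1.32300541
 -1.19023937]
```

```bash
ls -la pics | tail -3
```

```text
-rw-r--r-- 1 agent agent  320971 Dec  7 14:05 w1.png
-rw-r--r-- 1 agent agent 7372928 Dec  7 14:05 w1P.npy
-rw-r--r-- 1 agent agent  300226 Dec  7 14:06 w2.png
```

View pics/s2.png

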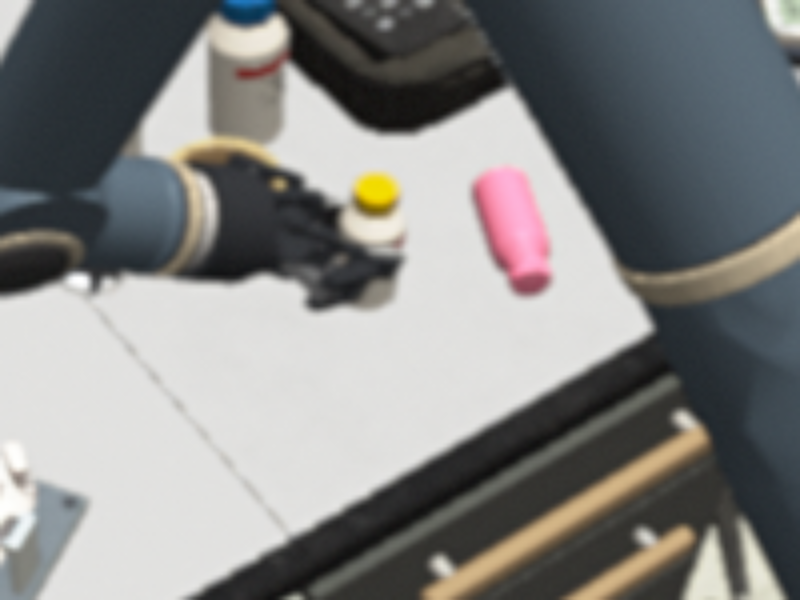

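View pics/w2.png

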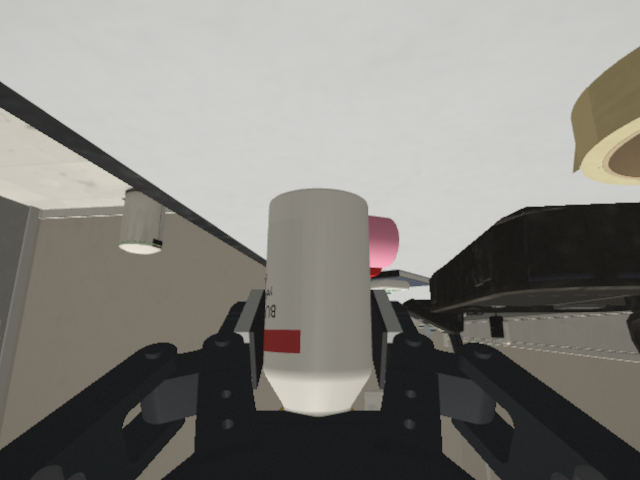

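The bottle is held upright, cap up at scene-crop (376,192). The wrist camera sits below the hand, so its view is upside down. Lowering and releasing next.

Run:
```python
from rig import *
from h import *
off=np.load("off.npy");R1=np.load("R1.npy");tgt=np.array([.50,-.07,0])
move_l(tgt+off+[0,0,.006],R1,feed=.1)
hit=move_l(tgt+off+[0,0,-.004],feed=.015,until_force=3)
s=sense();print(hit,s["time_s"],s["position"]-tgt-off,s["wrist_force"])
command_gripper(.06);sleep(.2)
command_gripper(.085)
s=sense()
move_l(s["position"]-R1[:,0]*.11,feed=.15)
move_l(sense()["position"]+[0,0.0,.12],feed=.25)
im,d=camera("scene");cv2.imwrite("pics/s3.png",cv2.resize(im[200:320,300:460,::-1],(800,600)))
print(sense()["time_s"],sense()["joint_pos"])
```

```text
True 7.4833 [2.01064288e-04 5.28171858e-05 4.99299569e-04] [ 0.67699978 -0.09615537  3.63553807]
9.9417 [-0.46889102  0.55300348 -0.09348243  1.835677    0.77388808  1.60446084
 -1.03075682]
```

View pics/s3.png

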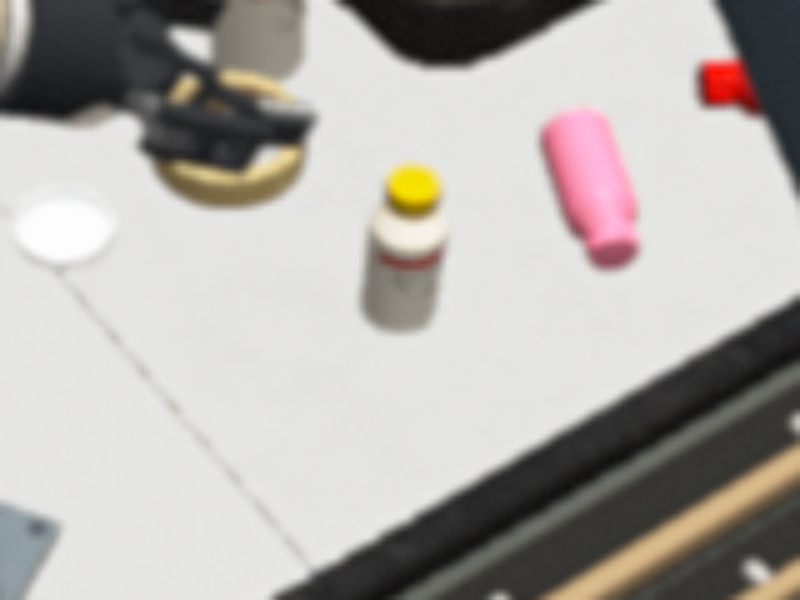

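The bottle stands upright at scene-crop (405,250), well clear of the pink one. Now I look at the tray from above.

Run:
```python
from rig import *
from h import *
yaw=np.radians(35);
def RT(sgn,dang=np.radians(80),th=0):
    d=np.array([np.cos(dang),np.sin(dang),0]);z=np.array([0,0,1.])
    x=-(z*np.cos(th)+d*np.sin(th)); zt=sgn*(d*np.cos(th)-z*np.sin(th))
    return np.column_stack([x,np.cross(zt,x),zt])
for sgn in (1,-1):
    for p,th in (([.5,.278,.2],0),([.481,.214,.08],0),([.481,.214,.12],.25),([.481,.214,.25],0),([.48,-.04,.25],0)):
        q=inverse_kinematics(p,RT(sgn,th=th));print(sgn,p,None if q is None else np.round(q,2))
sgn=1
R=RT(1) if RT(1)[0,1]>-2 else 0
q=inverse_kinematics([.5,.25,.22],RT(1));q2=inverse_kinematics([.5,.25,.22],RT(-1))
now=sense()["joint_pos"]
best=RT(1) if abs(q-now).max()<abs(q2-now).max() else RT(-1)
print(best)
movep(np.array([.5,.25,.22]),best)
s=sense();im,d=camera("wrist");P=deproj(wristpar(camera_params("wrist"),s),d)
cv2.imwrite("pics/w4.png",im[:,:,::-1]);np.save("pics/w4P.npy",P);print(s["time_s"],s["position"])
```

```text
1 [0.5, 0.278, 0.2] [-0.14  0.42 -0.57  1.82  0.27  0.98  0.57]
1 [0.481, 0.214, 0.08] [-0.02  0.54 -0.61  2.01  0.46  0.73  0.48]
1 [0.481, 0.214, 0.12] [-0.18  0.53 -0.55  1.9   0.5   1.04  0.39]
1 [0.481, 0.214, 0.25] [-0.11  0.27 -0.47  1.87  0.14  1.03  0.76]
1 [0.48, -0.04, 0.25] [ 0.08  0.16 -0.1   1.98  0.02  1.    1.37]
-1 [0.5, 0.278, 0.2] [-0.61  0.36  0.04  1.85 -0.02  0.94 -2.31]
-1 [0.481, 0.214, 0.08] [-0.51  0.46  0.01  2.04 -0.01  0.64 -2.24]
-1 [0.481, 0.214, 0.12] [-0.64  0.46  0.06  1.93  0.19  0.93 -2.46]
-1 [0.481, 0.214, 0.25] [-0.53  0.23  0.04  1.89 -0.01  1.02 -2.23]
-1 [0.48, -0.04, 0.25] [-0.1   0.16  0.11  1.99 -0.02  0.99 -1.73]
[[-0.          0.98480775 -0.17364818]
 [-0.         -0.17364818 -0.98480775]
 [-1.          0.         -0.        ]]
11.075 [0.49946378 0.24944093 0.21870788]
```

View pics/w4.png

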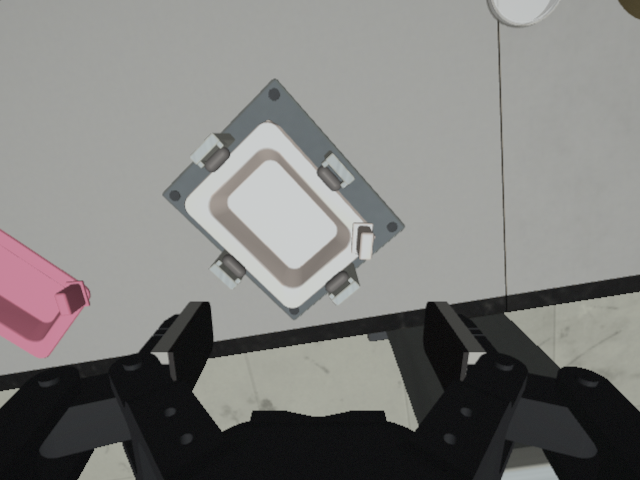

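The wrist view shows the seated tray centred at about (280,215), with the ear at (364,240) on the right corner and four posts. Measuring it now.

Run:
```python
from h import *
P=np.load("pics/w4P.npy");im=cv2.imread("pics/w4.png").astype(int)
reg=np.zeros(P.shape[:2],bool);reg[75:325,155:412]=1
Z=P[...,2];print("bench",np.median(Z[0:60,150:400]))
h,e=np.histogram(Z[reg],bins=np.arange(-.004,.09,.004));print([(round(a,3),int(b)) for a,b in zip(e,h)])
white=im.min(2)>175
for nm,m in dict(rim=reg&(Z>.047)&(Z<.0565)&white,floor=reg&white&(Z>.028)&(Z<.038)).items():
    n,l,st,ce=cv2.connectedComponentsWithStats(m.astype(np.uint8));k=1+np.argmax(st[1:,4]);q=P[l==k]
    print(nm,len(q),np.median(q[:,2]),cv2.minAreaRect((q[:,:2]*1000).astype(np.float32)))
pl=reg&(Z>.002)&(Z<.012)&(im.max(2)<130)
q=P[pl];print("plate",len(q),np.median(q[:,2]),cv2.minAreaRect((q[:,:2]*1000).astype(np.float32)))
q=P[reg&(Z>.072)&(Z<.082)];print("eartop",len(q),q.mean(0),cv2.minAreaRect((q[:,:2]*1000).astype(np.float32)))
```

```text
bench 0.0012096365699107992
[(np.float64(-0.004), 1392), (np.float64(0.0), 30754), (np.float64(0.004), 38), (np.float64(0.008), 6588), (np.float64(0.012), 1417), (np.float64(0.016), 18), (np.float64(0.02), 25), (np.float64(0.024), 41), (np.float64(0.028), 310), (np.float64(0.032), 6989), (np.float64(0.036), 818), (np.float64(0.04), 939), (np.float64(0.044), 936), (np.float64(0.048), 1077), (np.float64(0.052), 8018), (np.float64(0.056), 405), (np.float64(0.06), 1537), (np.float64(0.064), 1435), (np.float64(0.068), 26), (np.float64(0.072), 51), (np.float64(0.076), 341), (np.float64(0.08), 0), (np.float64(0.084), 0)]
rim 7000 0.05378742544428089 ((508.3502502441406, 276.62213134765625), (129.05101013183594, 102.52690124511719), 32.956295013427734)
floor 6524 0.03325400023777464 ((507.6243896484375, 278.0491943359375), (87.28709411621094, 57.83381652832031), 32.85287857055664)
plate 6541 0.011021161151606895 ((488.81475830078125, 275.84613037109375), (258.64599609375, 208.501708984375), 3.654980182647705)
eartop 392 [0.48450149 0.21498911 0.07711342] ((483.4609375, 214.65492248535156), (10.30395221710205, 22.13408660888672), 77.65806579589844)
```

```bash
cat >> h.py <<'E'
YAW=np.radians(32.9);CEN=np.array([.5078,.2773,.030])
Rz=np.array([[np.cos(YAW),-np.sin(YAW),0],[np.sin(YAW),np.cos(YAW),0],[0,0,1]])
EAR=np.array([.4836,.2145,.0645])
FAR=CEN+Rz@np.array([.065,.05,.02])
DIA=Rz@np.array([1,1,0])/np.sqrt(2)
def RD():
    x=np.array([0,0,-1.]);zt=-DIA
    return np.column_stack([x,np.cross(zt,x),zt])
E
python3 - <<'E'
from rig import *
from h import *
R=RD();p=EAR.copy();p[2]=.080
move_l(p+[0,0,.06],R,feed=.2)
command_gripper(.04)
hit=move_l(p,feed=.06,until_force=6)
sleep(.15)
s=sense();print(hit,s["time_s"],s["position"]-p,s["finger_gap"],s["wrist_force"])
im,d=camera("wrist");cv2.imwrite("pics/w5.png",im[:,:,::-1])
E
```

```text
False 13.525 [0.00024829 0.00014331 0.00040106] 0.040296637450490704 [ 0.29721047 -0.69668474 -0.43784836]
```

View pics/w5.png

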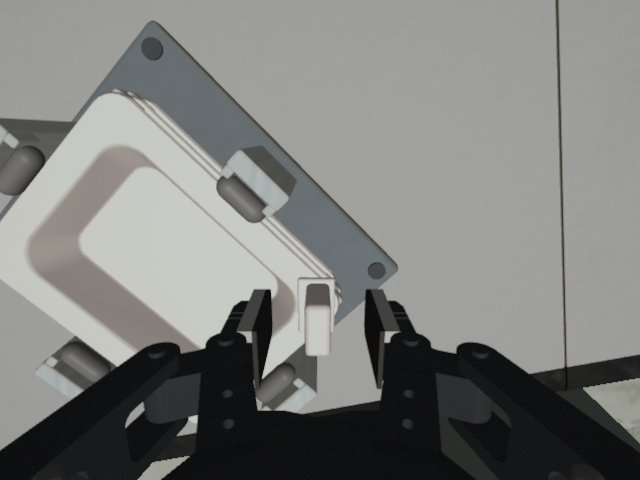

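The ear at (318,320) sits centred and parallel between the pads. Closing, then peeling in small steps.

Run:
```python
from rig import *
from h import *
from scipy.spatial.transform import Rotation as Ro
R=RD()
command_gripper(.0,80)
s=sense();print("closed",s["time_s"],s["finger_gap"],s["wrist_force"],s["position"])
p0=s["position"]
axis=np.cross(DIA,[0,0,1]); 
# sign: lifting ear (which is at -DIA from FAR)
t=Ro.from_rotvec(axis*.1).as_matrix()
if ((t@(p0-FAR))-(p0-FAR))[2]<0: axis=-axis
np.save("axis.npy",axis);np.save("p0.npy",p0)
for k,deg in enumerate([1.5,3,5,7]):
    Q=Ro.from_rotvec(axis*np.radians(deg)).as_matrix()
    move_l(FAR+Q@(p0-FAR),Q@R,feed=.04)
    s=sense();print(deg,np.round(s["time_s"],2),s["finger_gap"].round(4),s["wrist_force"].round(1),s["ft_torque"].round(2))
im,d=camera("wrist");cv2.imwrite("pics/w6.png",im[:,:,::-1])
im,d=camera("scene");cv2.imwrite("pics/s6.png",cv2.resize(im[250:370,200:360,::-1],(800,600)))
```

```text
closed 13.9583 0.008523015537548587 [-0.9266002  -0.6504045   4.20655526] [0.48376278 0.21453693 0.0803435 ]Traceback (most recent call last):
  File "<stdin>", line 16, in <module>
AttributeError: 'float' object has no attribute 'round'
```

Run:
```python
from rig import *
from h import *
from scipy.spatial.transform import Rotation as Ro
R=RD();axis=np.load("axis.npy");p0=np.load("p0.npy")
for k,deg in enumerate([3,5,7]):
    Q=Ro.from_rotvec(axis*np.radians(deg)).as_matrix()
    move_l(FAR+Q@(p0-FAR),Q@R,feed=.04)
    s=sense();print(deg,round(s["time_s"],2),round(s["finger_gap"],4),s["position"]-p0,s["wrist_force"].round(1),s["ft_torque"].round(2))
im,d=camera("wrist");cv2.imwrite("pics/w6.png",im[:,:,::-1])
im,d=camera("scene");cv2.imwrite("pics/s6.png",cv2.resize(im[250:370,200:360,::-1],(800,600)))
```

```text
3 14.47 0.0086 [0.00048696 0.00221445 0.00761965] [ 1.2  1.5 -1. ] [ 0.28 -0.12  0.04]
5 14.75 0.0082 [0.0006932  0.00317675 0.01285398] [-0.3  0.4  1.2] [0.05 0.06 0.02]
7 15.03 0.0084 [0.00085471 0.00417855 0.01747073] [-0.6 -1.5 -0.6] [-0.19 -0.05  0.  ]
```

```bash
ls pics | grep 6
```

```text
s6.png
w6.png
```

View pics/w6.png

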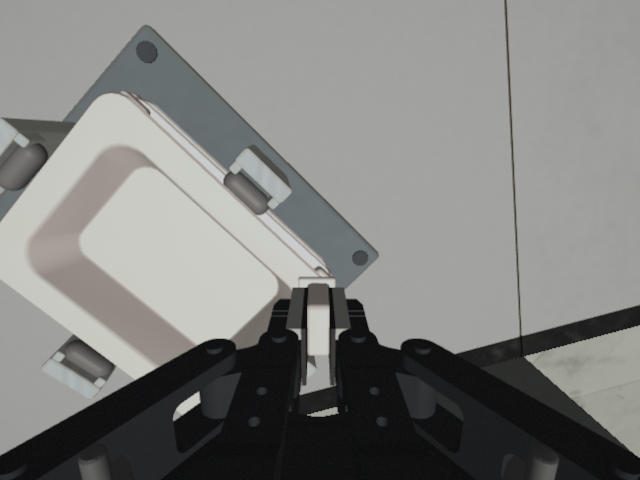

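View pics/s6.png

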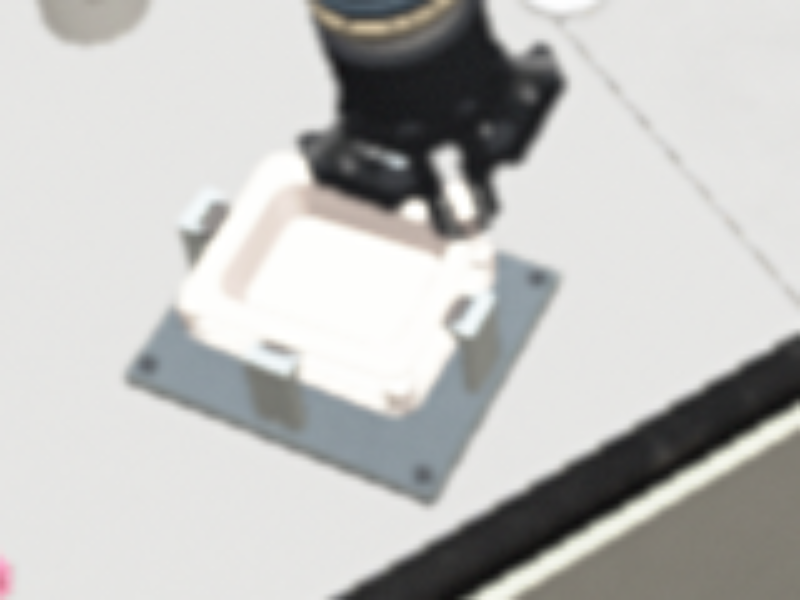

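The tray is tipping with the hand. The ear corner is up, the near nubs are clear of the rim, and the far corner is still seated at about (0,250) in the wrist view. I continue to 13°, then lift.

Run:
```python
from rig import *
from h import *
from scipy.spatial.transform import Rotation as Ro
R=RD();axis=np.load("axis.npy");p0=np.load("p0.npy")
for k,deg in enumerate([9,11,13]):
    Q=Ro.from_rotvec(axis*np.radians(deg)).as_matrix()
    move_l(FAR+Q@(p0-FAR),Q@R,feed=.04)
    s=sense();print(deg,round(s["time_s"],2),round(s["finger_gap"],4),(s["position"]-p0).round(4),s["wrist_force"].round(1),s["ft_torque"].round(2))
sleep(.3)
s=sense();im,d=camera("wrist");cv2.imwrite("pics/w7.png",im[:,:,::-1]);np.save("pics/w7P.npy",deproj(wristpar(camera_params("wrist"),s),d))
im,d=camera("scene");cv2.imwrite("pics/s7.png",cv2.resize(im[250:370,200:360,::-1],(800,600)))
```

```text
9 15.42 0.008 [0.0013 0.0063 0.0226] [-0.3 -2.5  0.1] [-0.3   0.01  0.  ]
11 15.7 0.0085 [0.0018 0.0084 0.0275] [-0.6 -2.7 -0.1] [-0.26  0.06 -0.06]
13 15.98 0.0085 [0.0025 0.0111 0.0326] [-0.1 -2.1  3. ] [ 0.03  0.06 -0.01]
```

Run:
```python
from h import *
P=np.load("pics/w7P.npy")
# plane of tray floor -> tilt ; far corner height
m=np.zeros(P.shape[:2],bool);m[190:290,110:230]=1
q=P[m];A=np.c_[q[:,:2],np.ones(len(q))];k=np.linalg.lstsq(A,q[:,2],rcond=None)[0]
print("tilt",np.degrees(np.arctan(np.hypot(*k[:2]))),k, "resid",(A@k-q[:,2]).std())
```

```text
tilt 27.70177509864809 [ 0.20243713 -0.48445643  0.08284706] resid 0.011357197406447717
```

View pics/w7.png

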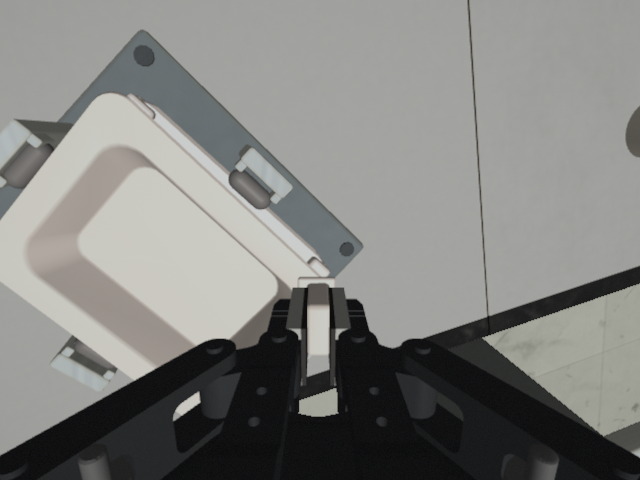

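View pics/s7.png

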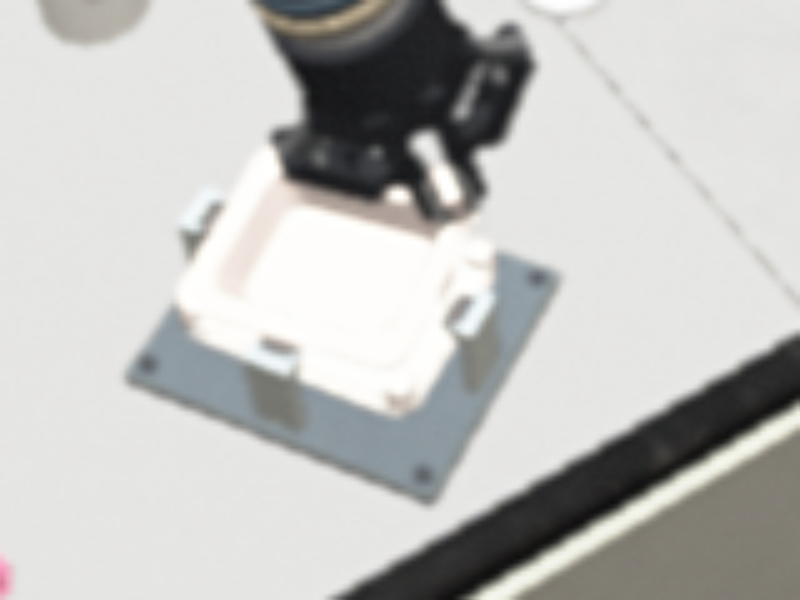

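The tray sits at the same pixels in both wrist frames, so it is tilted 13° rigidly with the grip. My floor-plane fit gave 27.7° because the region included the wall and its residual was 11 mm, so I discard it. Now I lift the whole tray away, level it and carry it.

Run:
```python
from rig import *
from h import *
from scipy.spatial.transform import Rotation as Ro
R=RD();axis=np.load("axis.npy");p0=np.load("p0.npy")
p=sense()["position"]
move_l(p+[0,0,.03],feed=.06)
s=sense();print(round(s["time_s"],2),round(s["finger_gap"],4),s["wrist_force"].round(1),s["ft_torque"].round(2))
move_l(p+[0,0,.13],feed=.12)
move_l(np.array([p0[0],p0[1],.26]),R,feed=.12)
s=sense();print(round(s["time_s"],2),round(s["finger_gap"],4),s["wrist_force"].round(1),s["ft_torque"].round(2))
cen=np.array([.51,.005]); t=np.r_[cen+(p0-CEN)[:2],.25]
move_l(t,R,feed=.2)
sleep(.5)
s=sense();print(round(s["time_s"],2),s["position"]-t,round(s["finger_gap"],4),s["wrist_force"].round(1))
im,d=camera("wrist");P=deproj(wristpar(camera_params("wrist"),s),d);cv2.imwrite("pics/w8.png",im[:,:,::-1]);np.save("pics/w8P.npy",P)
for n in("scene","top"):
    im,d=camera(n);cv2.imwrite(f"pics/{n}8.png",im[:,:,::-1]);np.save(f"pics/{n}8P.npy",deproj(camera_params(n),d))
```

```text
17.03 0.0086 [-0.7 -0.4 -0.1] [ 0.29 -0.04 -0.  ]
18.39 0.0083 [ 0.1  0.5 -1.3] [ 0.05  0.03 -0.  ]
20.4 [1.59794151e-05 7.33021252e-05 2.83190423e-06] 0.0083 [-0.1 -0.4 -1. ]
```

Run:
```python
from h import *
P=np.load("pics/w8P.npy")
q=P[200:260,110:200].reshape(-1,3)
med=np.median(q[:,2]);q=q[abs(q[:,2]-med)<.01];A=np.c_[q[:,:2],np.ones(len(q))];k=np.linalg.lstsq(A,q[:,2],rcond=None)[0]
print("floor z",med,"tilt deg",np.degrees(np.arctan(np.hypot(*k[:2]))),"resid",(A@k-q[:,2]).std())
```

```text
floor z 0.20299403860488052 tilt deg 0.0683762643475846 resid 0.0006156329606157518
```

View pics/w8.png

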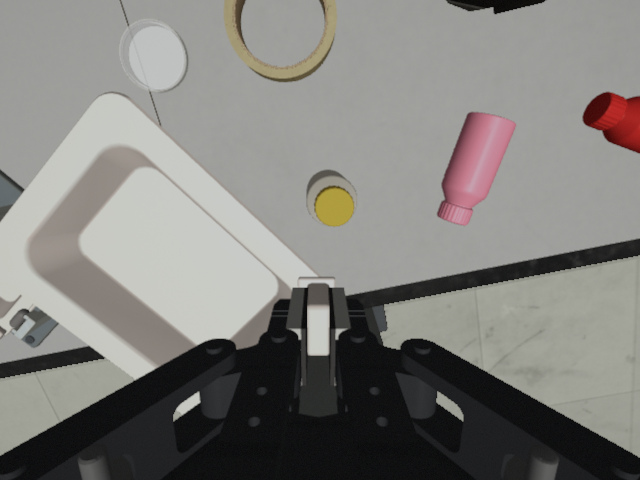

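View pics/scene8.png

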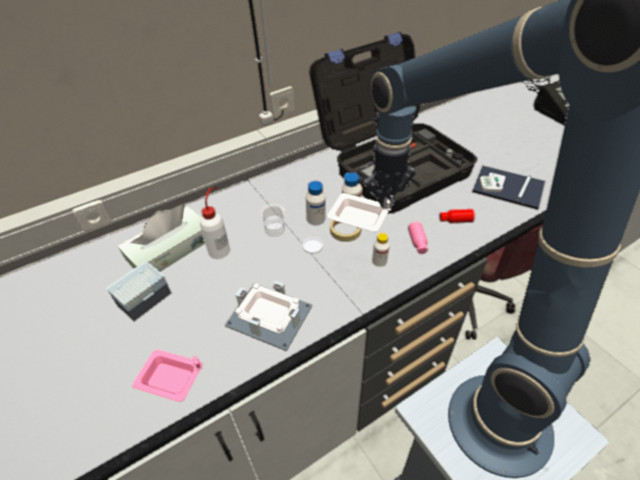

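View pics/top8.png

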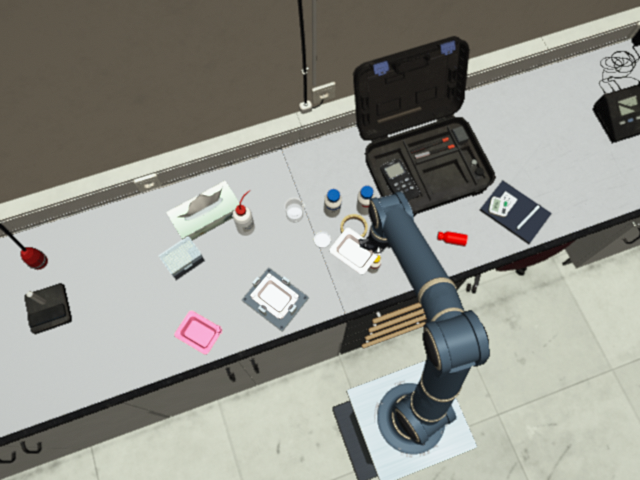

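Run:
```python
from rig import *
from h import *
P=np.load("pics/w8P.npy");c=np.median(P[197:217,325:343].reshape(-1,3),0);print("cap top",c)
s=sense();ctr=s["position"]-(np.load("p0.npy")-CEN);print("tray origin",ctr,"dist",np.hypot(*(ctr-c)[:2]))
finish_job();print(sense()["time_s"])
```

```text
cap top [ 0.50212087 -0.07373526  0.10014868]
tray origin [0.51000687 0.00498412 0.19966009] dist 0.07911339470875327
the job is handed in; nothing more can be done
the job is handed in; nothing more can be done
```

I handed the job in at about 20 s of the 61 s allowed: the bottle is standing and the gripper is holding the tray near it.

- **Bottle:** I picked up the white bottle, turned it upright, set it down until it touched the bench and let go. In the last check its cap top was at 0.100 m, so it is standing (it is 99 mm tall), at about (0.50, -0.07).
- **Tray:** I gripped the ear and tipped the tray to 13° about the far corner, which freed the nubs at very low force. Then I lifted it straight up, levelled it and carried it over.
- **Final hold:** The tray is level within 0.1°, its underside is about 0.20 m above the bench, and its middle is 8 cm sideways from the bottle. The measured forces show no contact beyond its own weight, and in the final views everything else on the bench is where it was.

**Checks with gaps:**
- One depth fit of the tray's tilt during the peel gave 27.7°. I discarded it because the fitted area included the tray wall.
- I judged that the far corner stayed seated during the peel from the geometry and pictures; I did not measure its height.

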